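# Seat the drip tray in the shelf's pocket and stand the pot on it

### The arm

A 6-joint arm with a two-finger parallel gripper is mounted at the origin on the work surface. World frame = base frame: x ahead of the robot, y to its left, z up, the work surface at z = 0. Lengths are in m, angles in degrees, forces in N, time in s.
With the tool pointing down it reaches from about 0.25 to 0.8 m from the base axis. Payload 8.5 kg.
Tool frame: the origin (TCP) lies at the very end of the fingers, on their centre line; the grasp point (between the pads) lies 19 mm behind it; z points along the fingers, y is the direction in which the jaws open and shut (so a half turn about z gives the same grasp; the last joint's range is limited). The gripper opens to 85 mm and grips with 20 to 120 N. Pads are 22 mm wide; open, the fingers measure 114 mm over their backs; the gripper's body (76 mm by 85 mm) begins 54 mm behind the grasp point. The pads swing forward as they close: fully open they stand 13 mm farther back than shut.
Start: joints at [-72.766, 13.648, -0.773, 75.585, 0, 90], TCP at [0.156, -0.501, 0.231] pointing down, gripper open.
Joint ranges: [-152.45, 152.45], [-59.26, 108.67], [-65.41, 83.53], [-104.44, 129.93], [-82.83, 76.93], [-180, 180]. Speed limits (degrees/s): [127.2, 127.2, 159.86, 180, 180, 180].

### API

Orientations are given as a 3x3 rotation matrix whose columns are the frame's x, y, z axes.
In Python, from bench import arm gives the robot as it stands. The module is installed in compiled form; this text tells all that it offers.
- The arm moves only by the tool carry_out, never from a script. Its argument "motion" is a list that holds one entry, the list of rows, each a list of 4 numbers: the shift along the tool's x, y, z in m, then the turn about the tool's z in degrees. A call has 1 to 8 rows; each row shifts and turns the commanded pose from where the row before left it, along the tool's axes as they then stand; what a row does not reach is not made up. A row lasts 1/8 s, in which the tool goes at most 62.5 mm and 10.7 degrees, less where a joint would pass 70% of its speed; a pose out of reach is approached as far as the arm can. A call with a gripper value outside its range is refused whole. "hand" is the finger opening in m, from 0 to 0.0854, set as the call begins (left out, the last holds). The fingers move at their own pace and stop on an object; "force" is the grip in N (left out, the last holds). Time passes only in rows, so rows that do not move let the fingers close. It gives the time, the measured TCP pose, the force and the opening at its end, in the units of the state.
- arm.get_state(): the state, without advancing time (a new reading comes with each control period).
- arm.get_image(name): name is "side" or "top"; returns (picture, depth): 384x512x3 uint8, red, green, blue; 384x512 float32, m along the optical axis (not along the pixel's ray), 0 where there is no reading.
- arm.get_calibration(name): a dict with "mtx" (3x3 intrinsics, pixels), "view" (4x4, takes a point from world to camera coordinates). Camera axes: x right, y up, looking along -z (the intrinsics and any distortion apply to the point x, -y, -z); pixel columns grow to the right and rows downward; lengths in m; the calibration is good to about 2 mm. A picture is of the moment at which its call begins. get_calibration takes no time and is no camera call.
- arm.close_job(): hands the job in, once; it reports no verdict.
The state is a dict: "time_s": time; "qpos": joint angles; "qd": joint speeds; "tau": joint torques, N m; "eef_pos": TCP position; "eef_rot": TCP orientation; "contact_force": force on the tool from outside, world axes, zero at the start; "wrist_torque": the same for the moment, N m; "width": finger opening in m.
Only numpy, scipy, OpenCV 4.12 (cv2) and the standard library are available. Lean on these libraries where they do the work, as an engineer would, in place of code of your own. Each camera call takes 0.05 s, during which the arm holds its last target. There are 200 camera calls.

### The job

Slide the white drip tray by its tab along the wooden pot shelf, without lifting it off, until it drops flat into the sunken pocket, and push it only gently, stopping as soon as it has dropped and come up against the pocket's end. Then stand the smaller of the two glazed pots upright in the middle of the tray's dish, setting it down gently, and let go. Leave the larger pot, seed box, cultivator and scoop where they are.

Things in the scene. Friction and masses are not known exactly. Their poses are not given: they have to be found in the camera images.
- shelf: Fixed wooden pot shelf on the bench, 150 mm (x) by 440 mm (y = -235 to +205). Origin on the bench under the centre line of a straight channel 103 mm wide that runs along y between 22 mm wide fences, tops 34 mm above the origin. The channel's deck is 24 mm above the origin. Dark end caps close it at y = -235 to -195 and +165 to +205, tops 34.5 mm high.
- pocket_zone (a point): Point on the shelf at its x = 0, y = +60 mm, deck height; shelf axes. NOT the measured pocket: the pocket (full channel width, 122.5 mm long in y, 6 mm deep, square ends) has its centre anywhere up to 20 mm either side of this point along y, differing every time. Slid to +y, the tray's nose tips in first, then its tail drops and its nose meets the far end. Press tray on shelf with under 35 N.
- tray_tab (a point): Centre of the white tray's upright finger tab: 44 mm (x) by 12 mm (y), from 9 mm below to 9 mm above this point, which is 17 mm above the tray's underside. It stands at the trailing (-y) end of the tray, its -y face 6 mm from this point and flush with the tray's end. Tray axes, at the start parallel to the shelf's within 1 degree.
- tray_dish (a point): Centre of the tray's dish floor, 8 mm above its underside, 58 mm to +y of the tab point. Loose glazed tray, 100 mm (x) by 120 mm (y; centre 4 mm to -y of this point), rim 5 mm above the dish floor, 0.3 to 0.5 kg, in the channel with 1.5 mm play each side. This point is 32 mm above the shelf's origin on the deck, 26 mm when home in the pocket. Dish inside 92 mm (x) by 104 mm (y).
- small_pot_mid (a point): Centre, half-way up, of the smaller glazed pot: round, open at the top, 58 mm in diameter (foot 48 mm), 62 mm high, its underside 31 mm below this point, about 0.22 kg, standing upright on the bench; z is its upright axis.
- large_pot_mid (a point): Centre, half-way up, of the larger glazed pot: round, 88 mm across at the rim, 80 mm high. To be left alone.
- seed_box_mid (a point): Centre of the clear seed box with a latch, 104 by 164 mm, 54 mm high. To be left alone.
- cultivator_mid (a point): Middle of the hand cultivator lying on the bench: wooden handle 26 mm thick reaching 120 mm to its -x, steel tines reaching 125 mm to its +x, 60 mm wide. To be left alone.
- scoop_mid (a point): Middle of the plastic scoop lying on the bench, 200 mm long, 70 mm wide, 34 mm high. To be left alone.
Things that resemble listed ones, but are neither listed nor needed, are in the scene too. Leave any yellow look-alike of the part that bears tray_tab alone.

How it is judged (in metres and radians):
On the way, in this order (a step that is already met when the one before it is completed fails the run):
1. the tray lies flat on the floor of the pocket, the pot not yet on it (z of tray_dish in the frame of shelf below 0.0285 m and angle between tray_dish's own z axis and vertical below 0.025 rad and y of tray_dish in the frame of shelf between 0 and 0.12 m and x of tray_dish in the frame of shelf between -0.01 and 0.01 m and horizontal distance between small_pot_mid and tray_dish above 0.08 m), for 0.2 s.
2. the smaller pot stands in the middle of the seated tray (z of tray_dish in the frame of shelf below 0.0285 m and angle between tray_dish's own z axis and vertical below 0.025 rad and y of tray_dish in the frame of shelf between 0 and 0.12 m and x of tray_dish in the frame of shelf between -0.01 and 0.01 m and horizontal distance between small_pot_mid and tray_dish below 0.018 m and z of small_pot_mid in the frame of tray_dish between 0.027 and 0.034 m and angle between small_pot_mid's own z axis and vertical below 0.06 rad), for 0.2 s.
At the end, for the whole second after the job is handed in: The tray lies flat (within 1.4 degrees) on the pocket's floor, its dish floor less than 28.5 mm above the shelf's origin (26 mm when home), and the smaller pot stands upright (within 3.4 degrees) on the dish floor, its centre within 18 mm of the dish's middle, both at rest and released (all of step 2 and linear speed of each of tray, small_pot below 0.02 m/s); the robot touches nothing.
It fails at once if the tray is pressed against the shelf with more than 35 N while it is slid and seated (smaller pot not yet brought to it) (contact force between tray and shelf above 35 N and horizontal distance between small_pot_mid and tray_dish above 0.08 m).
It fails at once if the smaller pot is set down hard on the tray (over 60 N) (contact force between small_pot and tray above 60 N).
It fails at once if the tray is lifted off the shelf by more than 12 mm (z of tray_dish in the frame of shelf above 0.044 m).
It fails at once if the smaller pot is tipped over (more than 45 degrees) (angle between small_pot_mid's own z axis and vertical above 0.785 rad).
It fails at once if the larger pot, seed box, cultivator or scoop is moved by more than 20 mm (distance of any of large_pot_mid, seed_box_mid, cultivator_mid, scoop_mid from where it was at the start of the episode above 0.02 m).
It also fails if it takes over 58 s, if anything falls off the work surface, if the arm or the gripper's body presses on something with over 40 N, if the wrist force passes 120 N, or if a joint passes its speed limit or range.

## Working session

There is one attempt and no reset: what is moved stays moved. The work goes in short steps, Python scripts to look and compute and a tool call to move; the robot and the scene stay as the last step left them, time stands still between calls to the robot, and variables do not carry over. Pictures are saved under pics/ and viewed, about 8 in all and at most 12, crops included, and the job is handed in when it is done.

Besides the shell and the picture viewer there is one more tool, called after "Call:" as name([rows], argument=value, ...), one row to a line, values as JSON. carry_out: Moves the arm, as the interface text tells. Its arguments: {"type":"object","properties":{"motion":{"type":"array","items":{"type":"array","items":{"type":"array","items":{"type":"number"}}}},"hand":{"type":"number"},"force":{"type":"number"}},"required":["motion"]}

```bash
mkdir -p pics
cat > h.py <<'E'
import numpy as np, cv2
from bench import arm
def cast(name,u,v,z):
    """pixel -> world point on plane z"""
    c=arm.get_calibration(name);K=np.array(c["mtx"]);V=np.array(c["view"])
    d=np.linalg.inv(K)@[u,v,1];d=np.array([d[0],-d[1],-d[2]])
    R=V[:3,:3];o=-R.T@V[:3,3];d=R.T@d
    return o+d*(z-o[2])/d[2]
def cloud(name,depth):
    c=arm.get_calibration(name);K=np.array(c["mtx"]);V=np.array(c["view"])
    v,u=np.mgrid[:depth.shape[0],:depth.shape[1]]
    p=np.stack([u,v,np.ones_like(u)],-1)@np.linalg.inv(K).T*depth[...,None]
    p=p*[1,-1,-1]
    return (p-V[:3,3])@V[:3,:3]
E
python3 - <<'E'
from h import *
for n in("top","side"):
    im,d=arm.get_image(n);cv2.imwrite(f"pics/{n}0.png",im[...,::-1]);np.savez(f"pics/{n}0.npz",im=im,d=d)
    c=arm.get_calibration(n);print(n,{k:np.round(v,3).tolist() for k,v in c.items()})
s=arm.get_state();print({k:np.round(v,3).tolist() for k,v in s.items()})
E
```

```text
top {'mtx': [[369.695, 0.0, 249.651], [0.0, 369.695, 190.654], [0.0, 0.0, 1.0]], 'view': [[0.001, -1.0, -0.01, -0.028], [0.994, -0.0, 0.109, -0.572], [-0.109, -0.01, 0.994, -0.881], [0.0, 0.0, 0.0, 1.0]]}
side {'mtx': [[474.561, 0.0, 253.9], [0.0, 474.561, 194.916], [0.0, 0.0, 1.0]], 'view': [[-0.861, -0.508, -0.001, 0.48], [0.364, -0.618, 0.697, -0.257], [-0.355, 0.6, 0.717, -1.052], [0.0, 0.0, 0.0, 1.0]]}
{'time_s': 0.1, 'qpos': [-72.766, 13.679, -0.809, 75.586, 0.001, 90.002], 'qd': [0.041, -0.134, 0.157, -0.013, -0.116, 0.052], 'tau': [0.002, -53.972, 34.7, 0.013, 0.0, -0.0], 'eef_pos': [0.155, -0.501, 0.231], 'eef_rot': [[0.955, 0.296, -0.0], [0.296, -0.955, 0.001], [0.0, -0.001, -1.0]], 'contact_force': [0.217, 0.688, -0.443], 'wrist_torque': [0.045, 0.009, 0.023], 'width': 0.085}
```

View pics/top0.png

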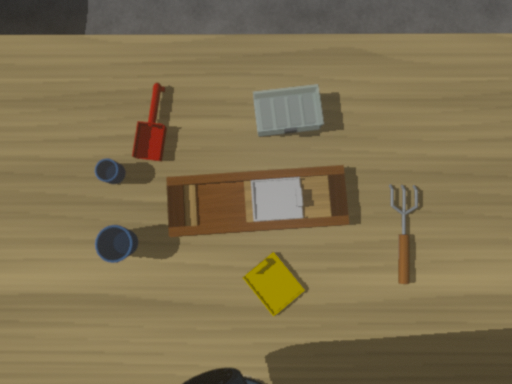

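View pics/side0.png

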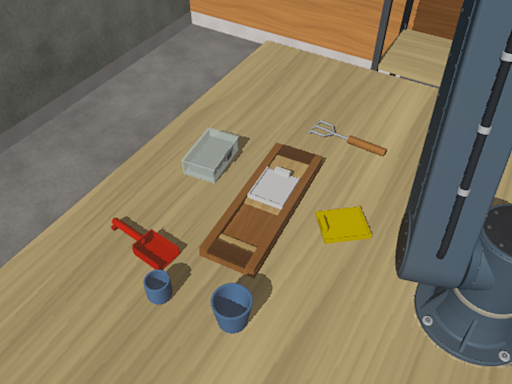

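Run:
```python
from h import *
z=np.load("pics/top0.npz");im=z["im"];P=cloud("top",z["d"])
hsv=cv2.cvtColor(im,cv2.COLOR_RGB2HSV)
a=cv2.resize(im[155:240,85:355],None,fx=2.9,fy=2.9,interpolation=cv2.INTER_CUBIC);cv2.imwrite("pics/crop1.png",a[...,::-1])
def comps(m,name,zp,minA=100):
    cs,_=cv2.findContours(m.astype(np.uint8),cv2.RETR_EXTERNAL,cv2.CHAIN_APPROX_NONE)
    for c in cs:
        if cv2.contourArea(c)<minA: continue
        b=cv2.boxPoints(cv2.minAreaRect(c));q=np.array([cast("top",*p,zp)[:2] for p in b])
        mk=np.zeros(m.shape,np.uint8);cv2.drawContours(mk,[c],-1,1,-1)
        print(name,np.round(b).tolist(),"ctr",q.mean(0).round(4),"sides",np.linalg.norm(q[1]-q[0]).round(4),np.linalg.norm(q[2]-q[1]).round(4),"edge deg",np.degrees(np.arctan2(*(q[1]-q[0])[::-1])).round(2),"z95",np.percentile(P[...,2][mk>0],[5,50,95]).round(4))
H,S,V=hsv[...,0].astype(int),hsv[...,1].astype(int),hsv[...,2].astype(int)
win=np.zeros(H.shape,bool);win[155:245,155:360]=1
h=P[...,2]
comps(win&(h>.015),"shelf",.034)
comps(win&(S<60)&(V>120),"tray",.037)
blue=(H>95)&(H<125)&(S>70);blue[:,:90]=0;blue[:,145:]=0;blue[300:]=0
comps(blue,"pot",.062)
# pot rim points by height
for r,(u0,u1,v0,v1),zt in(("small",(90,130,150,195),.055),("large",(90,140,215,270),.073)):
    q=P[v0:v1,u0:u1].reshape(-1,3);q=q[q[:,2]>zt];(c,rad)=cv2.minEnclosingCircle(q[:,:2].astype(np.float32));print(r,np.round(c,4),round(rad,4),q[:,2].max(),len(q))
# deck height profile along v=200
for v in(192,200,208):
  print(v,[(u,int(h[v,u]*1000)) for u in range(164,350,3)])
print(P[200,170],P[200,340])
```

```text
shelf [[164.0, 175.0], [345.0, 164.0], [349.0, 225.0], [168.0, 237.0]] ctr [ 0.5492 -0.0442] sides 0.4467 0.1513 edge deg -86.34 z95 [0.0167 0.0316 0.0363]
tray [[250.0, 180.0], [301.0, 176.0], [303.0, 218.0], [253.0, 221.0]] ctr [ 0.552  -0.0938] sides 0.1242 0.1023 edge deg -86.1 z95 [0.0286 0.0319 0.0406]
pot [[96.0, 226.0], [132.0, 226.0], [132.0, 261.0], [96.0, 261.0]] ctr [0.4438 0.2914] sides 0.0855 0.0816 edge deg -89.97 z95 [0.0053 0.0427 0.0807]
small [0.5546 0.1524] 0.206 0.9375095599711476 187
large [0.4592 0.1467] 0.1839 0.9375095599711476 351
192 [(164, 0), (167, 32), (170, 32), (173, 35), (176, 36), (179, 33), (182, 33), (185, 22), (188, 22), (191, 26), (194, 23), (197, 17), (200, 16), (203, 18), (206, 15), (209, 16), (212, 15), (215, 18), (218, 17), (221, 20), (224, 19), (227, 19), (230, 14), (233, 18), (236, 15), (239, 17), (242, 16), (245, 22), (248, 23), (251, 21), (254, 29), (257, 29), (260, 31), (263, 30), (266, 34), (269, 31), (272, 33), (275, 33), (278, 27), (281, 30), (284, 36), (287, 29), (290, 31), (293, 34), (296, 47), (299, 50), (302, 21), (305, 25), (308,
[... 898 characters left out ...]
179, 34), (182, 34), (185, 26), (188, 26), (191, 21), (194, 24), (197, 17), (200, 16), (203, 17), (206, 16), (209, 18), (212, 17), (215, 15), (218, 18), (221, 15), (224, 17), (227, 18), (230, 18), (233, 16), (236, 17), (239, 17), (242, 16), (245, 15), (248, 23), (251, 937), (254, 38), (257, 32), (260, 31), (263, 33), (266, 33), (269, 937), (272, 30), (275, 32), (278, 32), (281, 31), (284, 31), (287, 29), (290, 31), (293, 31), (296, 29), (299, 31), (302, 22), (305, 27), (308, 18), (311, 22), (314, 24), (317, 21), (320, 24), (323, 24), (326, 22), (329, 24), (332, 32), (335, 34), (338, 34), (341, 33), (344, 36), (347, 35)]
[0.54852961 0.16765838 0.0358866 ] [ 0.54865518 -0.24865976  0.0338919 ]
```

View pics/crop1.png

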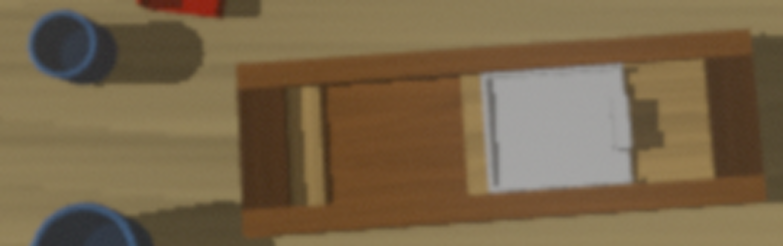

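Run:
```python
from h import *
z=np.load("pics/top0.npz");im=z["im"];P=cloud("top",z["d"]);h=P[...,2]
C=np.array([.5492,-.0442]);ang=np.radians(3.66);ey=np.array([-np.sin(ang),np.cos(ang)]);ex=np.array([np.cos(ang),np.sin(ang)])
O=C+ey*.015  # rect centre is shelf y=-15mm
print("O",O)
def sh(u,v,zz):
    q=cast("top",u,v,zz)[:2]-O;return (q@ex).round(4),(q@ey).round(4)
k=1/2.9
for n,u,v,zz in(("far edge",327,145,.024),("near edge",462,130,.024),("capL",288,140,.0345),("capR",712,115,.0345),("nose",485,130,.037),("tail",630,100,.037),("tabtop-y",632,122,.050),("tabtop+y",614,122,.050)):
    print(n,sh(u*k+85,v*k+155,zz))
for r,(u0,u1,v0,v1),zt in(("small",(90,130,150,195),.056),("large",(90,140,215,270),.073)):
    m=(h>zt)&(h<.1);m[:v0]=0;m[v1:]=0;m[:,:u0]=0;m[:,u1:]=0
    c=max(cv2.findContours(m.astype(np.uint8),cv2.RETR_EXTERNAL,cv2.CHAIN_APPROX_NONE)[0],key=len)
    (c0,rad)=cv2.minEnclosingCircle(c);zz=.062 if r=="small" else .08
    p=cast("top",*c0,zz);print(r,np.round(c0,1),rad,p.round(4),"diam",np.linalg.norm(cast("top",c0[0]+2*rad,c0[1],zz)-p).round(4))
im2=np.load("pics/side0.npz");s=im2["im"];Ps=cloud("side",im2["d"])
m=(Ps[...,2]>.054)&(Ps[...,2]<.07)&(abs(Ps[...,0]-.61)<.08)&(abs(Ps[...,1]-.3)<.08)
q=Ps[m];print("side small",len(q),cv2.minEnclosingCircle(q[:,:2].astype(np.float32)),q[:,2].max())
```

```text
O [ 0.54824247 -0.02923059]
far edge (np.float64(-0.0028), np.float64(0.1308))
near edge (np.float64(0.0026), np.float64(0.0148))
capL (np.float64(0.0027), np.float64(0.162))
capR (np.float64(0.0009), np.float64(-0.1969))
nose (np.float64(0.0003), np.float64(-0.0048))
tail (np.float64(0.0178), np.float64(-0.1286))
tabtop-y (np.float64(-0.002), np.float64(-0.1269))
tabtop+y (np.float64(-0.001), np.float64(-0.1121))
small [106.5 170. ] 12.175895690917969 [0.6188 0.3166 0.062 ] diam 0.0588
large [113.3 243.2] 19.2623291015625 [0.4449 0.2862 0.08  ] diam 0.0891
side small 241 ((0.6194553375244141, 0.31742241978645325), 0.029718419536948204) 0.06598384450697561
```

Call:
carry_out([
  [[0.02,-0.015,0,6.8],[0.04,-0.025,0,6.8],[0.045,-0.03,0,0],[0.045,-0.03,0,0],[0.045,-0.03,0,0],[0.045,-0.03,0,0],[0.045,-0.03,0,0],[0.045,-0.03,0,0]],
], hand=0.0, force=30)

```text
time_s: 1.1
eef_pos: [0.4642, -0.2512, 0.2311]
eef_rot: [[0.998, 0.063, -0.0], [0.063, -0.998, 0.0], [-0.0, -0.0, -1.0]]
contact_force: [1.2, -1.5, -0.2]
width: -0.0003
```

Call:
carry_out([
  [[0.045,-0.03,0.03,0],[0.045,-0.03,0.03,0],[0,0,0.03,0],[0,0,0,0],[0,0,0,0]],
])

```text
time_s: 1.72
eef_pos: [0.549, -0.1874, 0.1422]
eef_rot: [[0.998, 0.063, 0.0], [0.063, -0.998, -0.0], [0.0, 0.0, -1.0]]
contact_force: [0.1, 0.3, -0.1]
width: 0.0002
```

Call:
carry_out([
  [[0.009,0.001,0.04,0],[0,0,0.04,0],[0,0,0.02,0],[0,0,0.01,0],[0,0,0,0],[0,0,0,0]],
])

```text
time_s: 2.48
eef_pos: [0.5589, -0.1879, 0.0327]
eef_rot: [[0.998, 0.063, 0.002], [0.063, -0.998, -0.001], [0.002, 0.001, -1.0]]
contact_force: [0.2, -0.4, 0.4]
width: -0.0003
```

Run:
```python
from h import *
im,d=arm.get_image("side");cv2.imwrite("pics/s1.png",cv2.resize(im[120:280,180:380],None,fx=3.5,fy=3.5)[...,::-1])
```

```text
(no output)
```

View pics/s1.png

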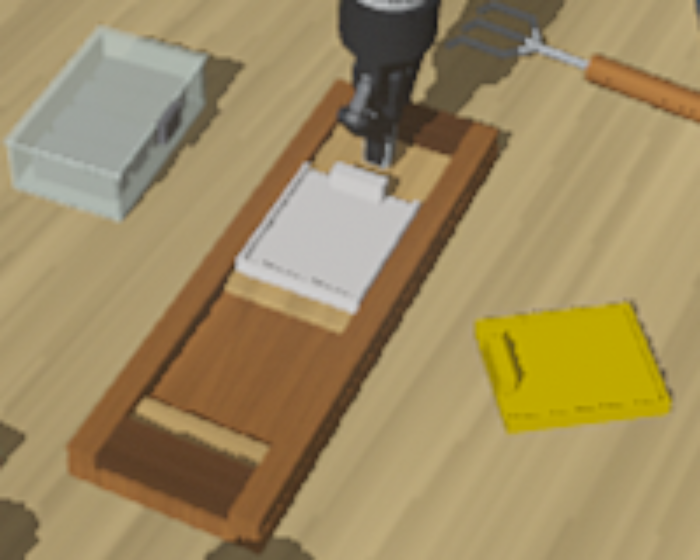

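Call:
carry_out([
  [[0,-0.004,0,0],[0,-0.004,0,0],[0,-0.004,0,0],[0,-0.004,0,0],[0,-0.004,0,0],[0,-0.004,0,0],[0,-0.004,0,0],[0,-0.004,0,0]],
])

```text
time_s: 3.52
eef_pos: [0.5561, -0.1553, 0.0313]
eef_rot: [[0.998, 0.063, -0.0], [0.063, -0.998, -0.0], [-0.0, 0.0, -1.0]]
contact_force: [-0.2, -1.9, -1.4]
width: 0.0003
```

Call:
carry_out([
  [[0,-0.005,0,0],[0,-0.005,0,0],[0,-0.005,0,0],[0,-0.005,0,0],[0,-0.005,0,0],[0,-0.005,0,0],[0,-0.005,0,0],[0,-0.005,0,0]],
])

```text
time_s: 4.53
eef_pos: [0.5535, -0.1152, 0.0313]
eef_rot: [[0.998, 0.063, -0.0], [0.063, -0.998, 0.0], [-0.0, -0.0, -1.0]]
contact_force: [-0.1, -2.7, -1.2]
width: -0.0001
```

Call:
carry_out([
  [[0,-0.005,0,0],[0,-0.005,0,0],[0,-0.005,0,0],[0,-0.005,0,0],[0,-0.005,0,0],[0,-0.005,0,0],[0,-0.005,0,0],[0,-0.005,0,0]],
])

```text
time_s: 5.52
eef_pos: [0.5512, -0.0754, 0.0315]
eef_rot: [[0.998, 0.063, 0.0], [0.063, -0.998, -0.0], [0.0, 0.0, -1.0]]
contact_force: [0.1, -2.9, 2.7]
width: -0.0
```

Call:
carry_out([
  [[0,-0.003,0,0],[0,-0.003,0,0],[0,-0.003,0,0],[0,-0.003,0,0],[0,-0.003,0,0],[0,-0.003,0,0],[0,-0.003,0,0],[0,-0.003,0,0]],
])

```text
time_s: 6.52
eef_pos: [0.5494, -0.0515, 0.0313]
eef_rot: [[0.998, 0.063, -0.0], [0.063, -0.998, 0.0], [-0.0, -0.0, -1.0]]
contact_force: [0.8, -1.7, -1.0]
width: -0.0003
```

Run:
```python
from h import *
im,d=arm.get_image("side");cv2.imwrite("pics/s2.png",cv2.resize(im[120:280,180:380],None,fx=3.5,fy=3.5)[...,::-1])
```

```text
(no output)
```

View pics/s2.png

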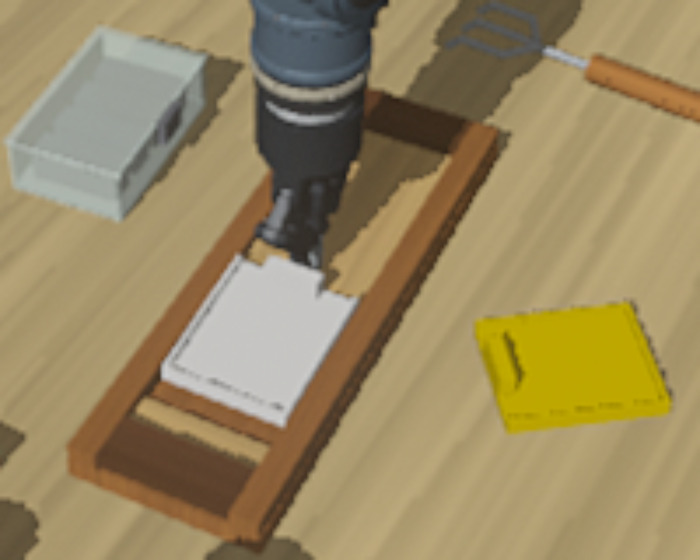

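Call:
carry_out([
  [[0,-0.0015,0,0],[0,-0.0015,0,0],[0,-0.0015,0,0],[0,-0.0015,0,0],[0,-0.0015,0,0],[0,-0.0015,0,0],[0,-0.0015,0,0],[0,-0.0015,0,0]],
])

```text
time_s: 7.58
eef_pos: [0.5487, -0.0395, 0.0313]
eef_rot: [[0.998, 0.063, -0.0], [0.063, -0.998, 0.0], [-0.0, -0.0, -1.0]]
contact_force: [0.1, -1.4, -1.0]
width: -0.0003
```

Call:
carry_out([
  [[0,-0.001,0,0],[0,-0.001,0,0],[0,-0.001,0,0]],
])

```text
time_s: 7.95
eef_pos: [0.5486, -0.0366, 0.0313]
eef_rot: [[0.998, 0.063, 0.0], [0.063, -0.998, 0.0], [0.0, -0.0, -1.0]]
contact_force: [0.2, -1.5, -0.3]
width: 0.0004
```

Run:
```python
from h import *
im,d=arm.get_image("side");P=cloud("side",d);O=np.array([.5482,-.0292]);a=np.radians(3.66)
cv2.imwrite("pics/s3.png",im[...,::-1])
ex=np.array([np.cos(a),np.sin(a)]);ey=np.array([-ex[1],ex[0]])
q=P[...,:2]-O;X=q@ex;Y=q@ey
for y in np.arange(.0,.15,.01):
    m=(abs(X)<.045)&(abs(Y-y)<.004)&(P[...,2]<.06);print(y.round(2),(np.median(P[...,2][m])*1e3).round(1),m.sum(),end=" | ")
```

```text
0.0 45.4 21 | 0.01 47.6 86 | 0.02 36.0 144 | 0.03 31.2 85 | 0.04 30.7 87 | 0.05 29.9 87 | 0.06 29.3 82 | 0.07 29.1 93 | 0.08 28.7 87 | 0.09 27.9 84 | 0.1 27.5 96 | 0.11 26.9 91 | 0.12 27.8 71 | 0.13 20.7 107 | 0.14 23.9 91 |
```

Call:
carry_out([
  [[0,-0.001,0,0],[0,-0.001,0,0],[0,-0.001,0,0]],
])

```text
time_s: 8.38
eef_pos: [0.5484, -0.0336, 0.0313]
eef_rot: [[0.998, 0.063, -0.0], [0.063, -0.998, 0.0], [-0.0, -0.0, -1.0]]
contact_force: [-0.8, -1.6, -0.7]
width: -0.0002
```

Call:
carry_out([
  [[0,-0.001,0,0],[0,-0.001,0,0]],
])

```text
time_s: 8.62
eef_pos: [0.5482, -0.0316, 0.0313]
eef_rot: [[0.998, 0.063, -0.0], [0.063, -0.998, 0.0], [-0.0, -0.0, -1.0]]
contact_force: [1.0, -2.2, -0.6]
width: 0.0005
```

Call:
carry_out([
  [[0,-0.001,0,0],[0,-0.001,0,0]],
])

```text
time_s: 8.88
eef_pos: [0.5481, -0.0296, 0.0313]
eef_rot: [[0.998, 0.063, -0.0], [0.063, -0.998, 0.0], [-0.0, -0.0, -1.0]]
contact_force: [-0.4, -1.7, 0.3]
width: -0.0
```

```bash
cat > prof.py <<'E'
from h import *
im,d=arm.get_image("side");P=cloud("side",d);O=np.array([.5482,-.0292]);a=np.radians(3.66)
ex=np.array([np.cos(a),np.sin(a)]);ey=np.array([-ex[1],ex[0]])
q=P[...,:2]-O;X=q@ex;Y=q@ey
for y in np.arange(.0,.15,.01):
    m=(abs(X)<.045)&(abs(Y-y)<.004)&(P[...,2]<.06);print(y.round(2),(np.median(P[...,2][m])*1e3).round(1),m.sum(),end=" | ")
E
python3 prof.py
```

```text
0.0 24.0 40 | 0.01 48.4 37 | 0.02 35.6 98 | 0.03 31.7 113 | 0.04 30.4 90 | 0.05 30.5 81 | 0.06 29.6 83 | 0.07 29.0 82 | 0.08 28.9 83 | 0.09 28.2 92 | 0.1 27.6 92 | 0.11 27.7 97 | 0.12 26.6 91 | 0.13 28.3 112 | 0.14 23.8 99 |
```

Still sloped, low force; keep creeping.

Call:
carry_out([
  [[0,-0.001,0,0],[0,-0.001,0,0]],
])

```text
time_s: 9.18
eef_pos: [0.5484, -0.0281, 0.0314]
eef_rot: [[0.998, 0.063, 0.001], [0.063, -0.998, -0.001], [0.001, 0.001, -1.0]]
contact_force: [1.4, -6.0, -1.2]
width: -0.0
```

Call:
carry_out([
  [[0,-0.0005,0,0],[0,-0.0005,0,0]],
])

```text
time_s: 9.43
eef_pos: [0.5486, -0.0279, 0.0316]
eef_rot: [[0.998, 0.063, 0.001], [0.063, -0.998, -0.002], [0.001, 0.002, -1.0]]
contact_force: [2.1, -8.4, -0.7]
width: 0.0003
```

```bash
python3 prof.py
```

```text
0.0 24.4 50 | 0.01 25.9 51 | 0.02 39.9 84 | 0.03 27.8 129 | 0.04 26.6 82 | 0.05 26.0 81 | 0.06 26.1 86 | 0.07 26.4 71 | 0.08 26.1 90 | 0.09 26.2 83 | 0.1 26.3 91 | 0.11 26.3 87 | 0.12 25.7 86 | 0.13 29.1 70 | 0.14 24.4 102 |
```

Call:
carry_out([
  [[0,0.005,0,0],[0,0.01,0,0],[0,0.01,-0.01,0],[0,0,-0.05,0],[0,0,-0.05,0],[0,0,-0.02,0]],
], hand=0.0)

```text
time_s: 10.22
eef_pos: [0.5508, -0.0524, 0.1652]
eef_rot: [[0.998, 0.063, 0.005], [0.063, -0.998, -0.0], [0.005, 0.0, -1.0]]
contact_force: [0.3, -0.4, -0.5]
width: -0.0002
```

```bash
python3 - <<'E'
from h import *
s=arm.get_state();print(np.round(s["qpos"],1),np.round(s["eef_pos"],4),np.round(s["contact_force"],1))
E
python3 prof.py
```

```text
[ -5.4  17.9  -4.7  67.1   0.  171. ] [ 0.5508 -0.0524  0.1652] [ 0.3 -0.4 -0.5]
0.0 24.6 57 | 0.01 24.3 31 | 0.02 32.1 83 | 0.03 28.0 137 | 0.04 26.5 89 | 0.05 26.0 69 | 0.06 26.0 79 | 0.07 26.2 86 | 0.08 26.0 89 | 0.09 26.2 82 | 0.1 26.0 90 | 0.11 26.3 83 | 0.12 25.9 94 | 0.13 28.2 62 | 0.14 24.6 107 |
```

Call:
carry_out([
  [[0,0,0,-10.7],[0,0,0,-10.7],[0,0,0,-10.7],[0,0,0,-10.7],[0,0,0,-10.7],[0,0,0,-10.7],[0,0,0,-10.7],[0,0,0,-10.7]],
], hand=0.0854)

```text
time_s: 11.28
eef_pos: [0.5492, -0.0521, 0.1612]
eef_rot: [[0.007, 1.0, -0.0], [1.0, -0.007, 0.0], [0.0, -0.0, -1.0]]
contact_force: [-0.1, -0.4, 0.7]
width: 0.0855
```

Call:
carry_out([
  [[0.052,0.01,0,0],[0.052,0.01,0,0],[0.052,0.01,0,0],[0.052,0.01,0,0],[0.052,0.01,0,0],[0.052,0.01,0,0],[0.052,0.007,0,0],[0,0,0,0]],
])

```text
time_s: 12.28
eef_pos: [0.6212, 0.3146, 0.1602]
eef_rot: [[0.01, 1.0, -0.001], [1.0, -0.01, 0.001], [0.001, -0.001, -1.0]]
contact_force: [0.7, -0.5, 0.4]
width: 0.0854
```

Run:
```python
from h import *
print(arm.get_state()["eef_pos"].round(4) if hasattr(arm.get_state()["eef_pos"],"round") else arm.get_state()["eef_pos"])
im,d=arm.get_image("top");P=cloud("top",d);h=P[...,2]
O=np.array([.5482,-.0292]);a=np.radians(3.66);ex=np.array([np.cos(a),np.sin(a)]);ey=np.array([-ex[1],ex[0]])
hsv=cv2.cvtColor(im,cv2.COLOR_RGB2HSV);m=(hsv[...,1]<60)&(hsv[...,2]>120);m[:160]=0;m[240:]=0;m[:,:160]=0;m[:,340:]=0
c=max(cv2.findContours(m.astype(np.uint8),cv2.RETR_EXTERNAL,cv2.CHAIN_APPROX_NONE)[0],key=cv2.contourArea)
b=cv2.boxPoints(cv2.minAreaRect(c));q=np.array([cast("top",*p,.031)[:2] for p in b])
print(b.round(1).tolist(),q.mean(0),np.linalg.norm(q[1]-q[0]),np.linalg.norm(q[2]-q[1]),[(((p-O)@ex).round(4),((p-O)@ey).round(4)) for p in q])
ct=q.mean(0)+.004*ey;print("dish centre est",ct)
cv2.imwrite("pics/t2.png",cv2.resize(im[120:280,70:320],None,fx=3,fy=3)[...,::-1])
```

```text
[0.6212 0.3146 0.1602]
[[193.1999969482422, 185.3000030517578], [242.89999389648438, 181.6999969482422], [245.6999969482422, 221.10000610351562], [196.0, 224.60000610351562]] [0.54136363 0.04664483] 0.12323764093596551 0.09736031636902068 [(np.float64(0.0462), np.float64(0.1386)), (np.float64(0.0472), np.float64(0.0153)), (np.float64(-0.0502), np.float64(0.0144)), (np.float64(-0.0511), np.float64(0.1362))]
dish centre est [0.54110829 0.05063667]
```

View pics/t2.png

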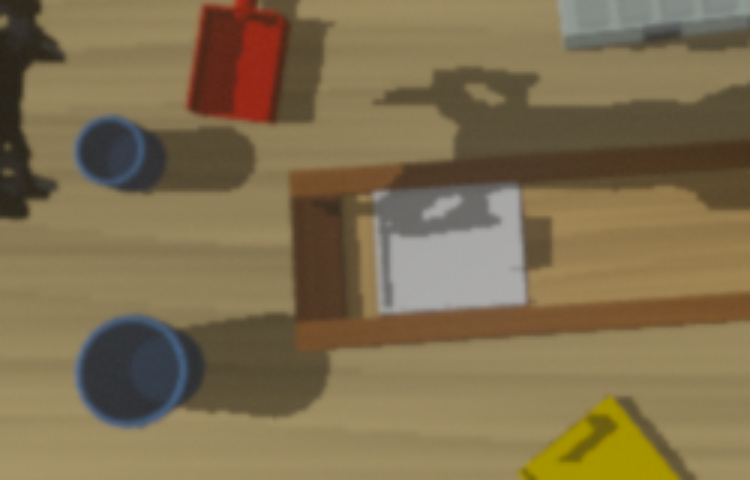

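Call:
carry_out([
  [[0.0025,-0.002,0.04,0],[0,0,0.04,0],[0,0,0.03,0],[0,0,0.02,0],[0,0,0.01,0],[0,0,0,0]],
])

```text
time_s: 13.08
eef_pos: [0.6192, 0.313, 0.0212]
eef_rot: [[0.014, 1.0, -0.001], [1.0, -0.014, -0.0], [-0.0, -0.001, -1.0]]
contact_force: [0.5, -0.2, -1.4]
width: 0.0855
```

Call:
carry_out([
  [[0,0,0,0],[0,0,0,0],[0,0,0,0],[0,0,0,0],[0,0,0,0],[0,0,0,0],[0,0,0,0],[0,0,0,0]],
], hand=0.03, force=40)

```text
time_s: 14.08
eef_pos: [0.6202, 0.3142, 0.0229]
eef_rot: [[0.013, 1.0, 0.002], [1.0, -0.013, 0.001], [0.001, 0.002, -1.0]]
contact_force: [-0.5, -0.9, 6.3]
width: 0.0573
```

Call:
carry_out([
  [[0,0,-0.005,0],[0,0,-0.015,0],[0,0,-0.03,0],[0,0,-0.03,0],[0,0,-0.02,0],[0,0,0,0]],
])

```text
time_s: 14.82
eef_pos: [0.6203, 0.3145, 0.1238]
eef_rot: [[0.013, 1.0, 0.003], [1.0, -0.013, 0.002], [0.002, 0.003, -1.0]]
contact_force: [-0.5, 0.4, -2.1]
width: 0.0577
```

Run:
```python
from h import *
s=arm.get_state();print(s["eef_pos"],s["width"],s["contact_force"])
im,d=arm.get_image("side");cv2.imwrite("pics/s4.png",cv2.resize(im[170:350,90:300],None,fx=3,fy=3)[...,::-1])
```

```text
[0.62034837 0.31451506 0.12384168] 0.05771237249546876 [-0.46742573  0.38780418 -2.09835143]
```

View pics/s4.png

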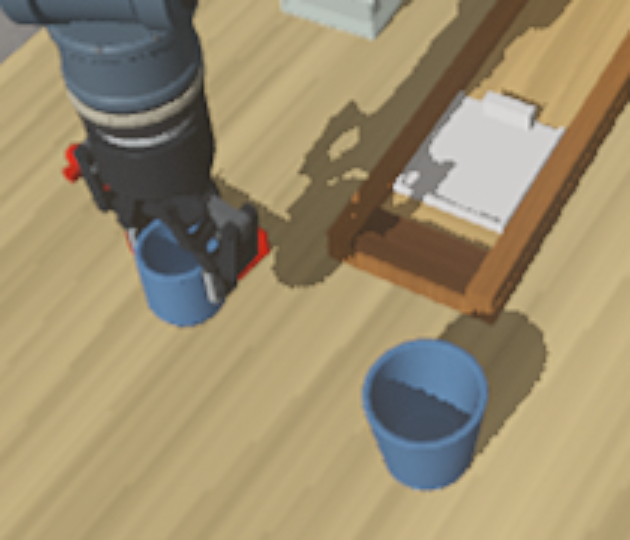

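Call:
carry_out([
  [[-0.02,-0.006,0,0],[-0.044,-0.012,0,0],[-0.045,-0.0125,0,0],[-0.045,-0.0125,0,0],[-0.045,-0.0125,0,0],[-0.044,-0.012,0,0],[-0.025,-0.007,0,0],[0,0,0,0]],
])

```text
time_s: 15.88
eef_pos: [0.5401, 0.0453, 0.1205]
eef_rot: [[0.016, 1.0, -0.002], [1.0, -0.016, -0.0], [-0.0, -0.002, -1.0]]
contact_force: [-0.3, 0.1, -2.0]
width: 0.0576
```

Call:
carry_out([
  [[0,0,0.02,0],[0,0,0.02,0],[0,0,0.01,0],[0,0,0,0],[0,0,0,0]],
])

```text
time_s: 16.5
eef_pos: [0.5417, 0.0473, 0.0718]
eef_rot: [[0.013, 1.0, 0.001], [1.0, -0.013, 0.0], [0.0, 0.001, -1.0]]
contact_force: [0.1, -0.4, -2.1]
width: 0.0581
```

Run:
```python
from h import *
s=arm.get_state();print(s["eef_pos"],s["width"],s["contact_force"])
im,d=arm.get_image("side");cv2.imwrite("pics/s5.png",cv2.resize(im[120:280,160:340],None,fx=3.5,fy=3.5)[...,::-1])
```

```text
[0.5417264  0.04728165 0.07177079] 0.05811385240873479 [ 0.09070761 -0.37363181 -2.13313585]
```

View pics/s5.png

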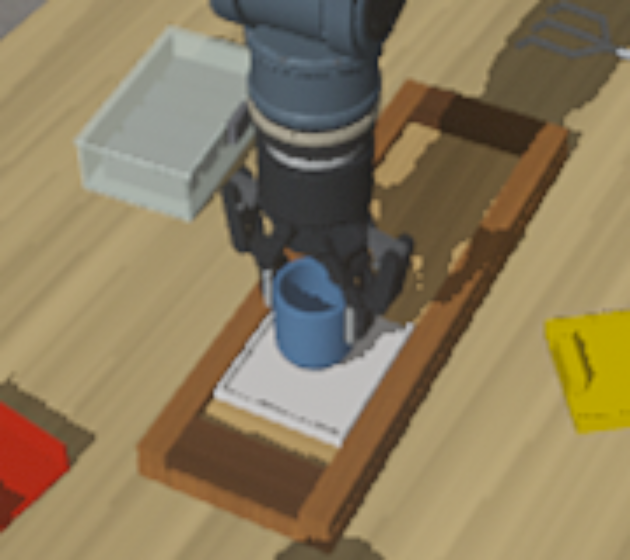

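Call:
carry_out([
  [[0,0,0.006,0],[0,0,0.005,0],[0,0,0.004,0],[0,0,0.003,0],[0,0,0,0]],
])

```text
time_s: 17.18
eef_pos: [0.5411, 0.0469, 0.053]
eef_rot: [[0.013, 1.0, -0.0], [1.0, -0.013, 0.0], [0.0, -0.0, -1.0]]
contact_force: [0.2, -0.0, -2.7]
width: 0.0577
```

Call:
carry_out([
  [[0,0,0.001,0],[0,0,0.001,0],[0,0,0.001,0],[0,0,0,0]],
])

```text
time_s: 17.68
eef_pos: [0.5412, 0.047, 0.0503]
eef_rot: [[0.013, 1.0, -0.0], [1.0, -0.013, 0.0], [0.0, -0.0, -1.0]]
contact_force: [-0.6, 0.9, -1.4]
width: 0.0576
```

Call:
carry_out([
  [[0,0,0.0007,0],[0,0,0.0007,0],[0,0,0,0]],
])

```text
time_s: 18.05
eef_pos: [0.5413, 0.047, 0.0489]
eef_rot: [[0.013, 1.0, -0.0], [1.0, -0.013, 0.0], [0.0, -0.0, -1.0]]
contact_force: [-0.5, 0.3, -2.0]
width: 0.0579
```

Call:
carry_out([
  [[0,0,0.0007,0],[0,0,0.0007,0],[0,0,0,0]],
])

```text
time_s: 18.42
eef_pos: [0.5413, 0.0469, 0.0488]
eef_rot: [[0.013, 1.0, 0.001], [1.0, -0.013, 0.0], [0.0, 0.001, -1.0]]
contact_force: [-5.0, -0.3, 12.6]
width: 0.0579
```

Call:
carry_out([
  [[0,0,0.0007,0],[0,0,0.0005,0],[0,0,0,0]],
])

```text
time_s: 18.8
eef_pos: [0.5413, 0.047, 0.0487]
eef_rot: [[0.013, 1.0, 0.002], [1.0, -0.013, 0.0], [0.0, 0.002, -1.0]]
contact_force: [-8.5, -1.2, 25.7]
width: 0.0578
```

Call:
carry_out([
  [[0,0,-0.001,0],[0,0,-0.0006,0],[0,0,0,0]],
])

```text
time_s: 19.18
eef_pos: [0.5413, 0.0469, 0.0488]
eef_rot: [[0.013, 1.0, 0.001], [1.0, -0.013, 0.0], [0.0, 0.001, -1.0]]
contact_force: [-4.2, -0.4, 9.7]
width: 0.0581
```

Call:
carry_out([
  [[0,0,0,0],[0,0,0,0],[0,0,0,0],[0,0,0,0],[0,0,0,0],[0,0,0,0]],
], hand=0.0854)

```text
time_s: 19.92
eef_pos: [0.5413, 0.047, 0.0479]
eef_rot: [[0.013, 1.0, -0.0], [1.0, -0.013, 0.0], [0.0, -0.0, -1.0]]
contact_force: [0.2, -0.8, -0.3]
width: 0.0854
```

Call:
carry_out([
  [[0,0,-0.01,0],[0,0,-0.03,0],[0,0,-0.05,0],[0,0,-0.05,0],[-0.05,0,0,0],[-0.06,0,0,0],[-0.06,0,0,0],[-0.06,0,0,0]],
])

```text
time_s: 20.92
eef_pos: [0.5381, -0.1848, 0.1889]
eef_rot: [[0.013, 1.0, 0.001], [1.0, -0.013, -0.0], [-0.0, 0.001, -1.0]]
contact_force: [0.7, -0.1, 0.7]
width: 0.0856
```

Call:
carry_out([
  [[-0.04,0,0,0],[0,0,0,0],[0,0,0,0]],
])

```text
time_s: 21.3
eef_pos: [0.5376, -0.2227, 0.1882]
eef_rot: [[0.014, 1.0, 0.0], [1.0, -0.014, 0.0], [0.0, 0.0, -1.0]]
contact_force: [0.0, 0.5, 0.4]
width: 0.0853
```

```bash
python3 prof.py
python3 - <<'E'
from h import *
s=arm.get_state();print(s["time_s"],s["eef_pos"],s["width"],s["contact_force"])
im,d=arm.get_image("side");cv2.imwrite("pics/s6.png",cv2.resize(im[100:340,100:420],None,fx=2.4,fy=2.4)[...,::-1])
a,d=arm.get_image("top");P=cloud("top",d);h=P[...,2]
m=(h>.08)&(h<.1);m[:150]=0;m[250:]=0;m[:,:160]=0;m[:,300:]=0
c=max(cv2.findContours(m.astype(np.uint8),cv2.RETR_EXTERNAL,cv2.CHAIN_APPROX_NONE)[0],key=len);c0,r=cv2.minEnclosingCircle(c);print(c0,r,cast("top",*c0,.088))
print("rim z",np.median(h[m]))
q=P[m];A=np.c_[q[:,:2],np.ones(len(q))];co=np.linalg.lstsq(A,q[:,2],rcond=None)[0];print("rim tilt deg",np.degrees(np.hypot(co[0],co[1])))
E
```

```text
0.0 24.7 44 | 0.01 24.6 23 | 0.02 36.5 40 | 0.03 27.7 53 | 0.04 25.8 26 | 0.05 25.7 26 | 0.06 42.1 71 | 0.07 28.2 35 | 0.08 27.3 37 | 0.09 28.1 61 | 0.1 27.8 123 | 0.11 27.4 146 | 0.12 26.0 86 | 0.13 28.5 68 | 0.14 24.0 110 | 21.35 [ 0.53766823 -0.22219257  0.18823818] 0.08526719052256804 [-0.36720356  0.52699389  0.34788661]
(215.3861846923828, 201.4105682373047) 12.487837791442871 [0.54087949 0.05086761 0.088     ]
rim z 0.08742371081381706
rim tilt deg 0.3868719639731699
```

View pics/s6.png

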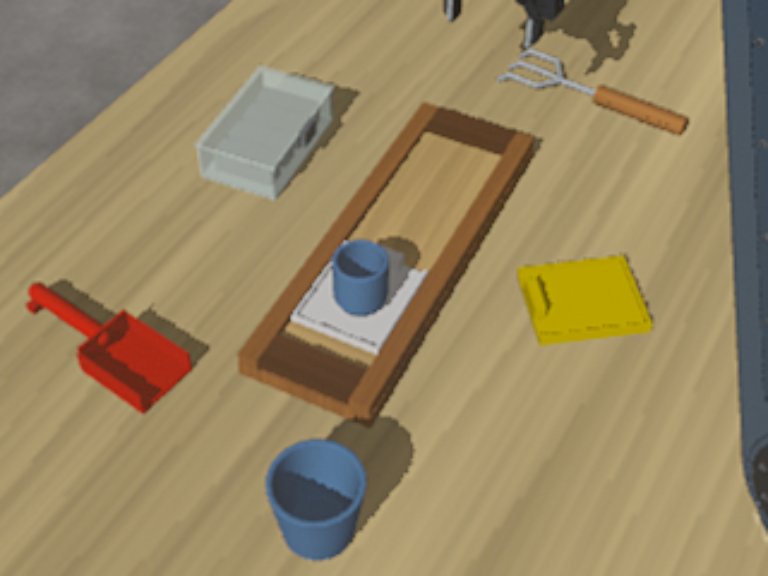

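```bash
python3 -c "
from bench import arm;print(arm.close_job())"
```

```text
the job is handed in; nothing more can be done
None
```

I slid the white tray along the shelf by its tab with the closed fingers until it dropped into the pocket. I stopped when the push force rose to about 8 N, against 2–3 N while sliding. I then stood the smaller pot in the tray's dish, let go, moved the arm clear and handed the job in at about 21 s of the 58 s.

**Tray:** after it dropped, the dish floor measured 26 mm above the shelf's origin along its length. With the pot on it, both ends still read about 26 mm. Readings near the pot were 27–28 mm, probably because the pot's own surface fell in those samples.

**Pot:** its centre is within about 2 mm of the dish's middle, its rim is at 87.4 mm (88 mm expected), and it leans about 0.4°.

**Other things:** the larger pot, seed box, cultivator, scoop and yellow look-alike look unmoved in the last picture. I judged that by eye and did not measure them again.

**Disagreements:**
- While I set the pot down, the wrist force reached about 26 N, more than I intended but under the 60 N limit. I backed off to about 10 N before letting go.
- The pocket's far end measured at y = 131 mm, but the seated tray's nose at 136–138 mm. The height readings still showed the tray seated flat.

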